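Weigh in a conduit fitting at the stockroom scale

ROBOT

A 6-joint arm with a two-finger parallel gripper is mounted at the origin on the work surface. World frame = base frame: x ahead of the robot, y to its left, z up, the work surface at z = 0. Lengths are in mm, angles in rad, forces in N, time in s.
With the tool pointing down it reaches from about 400 to 925 mm from the base axis. Payload 12.5 kg.
Tool frame: the origin (TCP) lies at the very end of the fingers, on their centre line; the grasp point (between the pads) lies behind it (env.grip_depth is the z of the grasp point in the tool frame, in mm); z points along the fingers, y is the line along which they close (so a half turn about z gives the same grasp; the last joint's range is limited). The gripper opens to 95 mm and grips with 3 to 60 N. Pads are 20 mm wide; open, the fingers measure 119 mm over their backs; the gripper's body (75 mm by 180 mm) begins 59 mm behind the grasp point.
Start: joints at [1.054, 0.491, 1.559, -0, 1.092, -0.106], TCP at [249.575, 573.026, 214.661] pointing down, gripper open.
Joint ranges: [-3.1, 3.1], [-0.84, 2.19], [0.05, 2.79], [-1.13, 4.28], [0.06, 2.93], [-2.69, 2.69]. Speed limits (rad/s): [2.22, 2.22, 2.79, 3.14, 3.14, 3.14].

INTERFACE

Orientations are given as [roll, pitch, yaw] about the fixed x, y, z axes, in that order (R = Rz(yaw) Ry(pitch) Rx(roll)).
In Python, from cell import env, optics gives the robot as it stands.
- The arm moves only by the tool step_arm, never from a script. Its argument "moves" is a list of rows, each an object of numbers: "tx", "ty", "tz": the shift along the tool's x, y, z in mm; "roll": the turn about the tool's z in rad. In form: [{"tx": .., "ty": .., "tz": .., "roll": ..}, ...]. A call has 1 to 12 rows; each row is the pose to reach, as a shift and turn from the pose commanded when the call began, along the tool's axes at that moment; what a row does not reach only later rows make up. A row lasts 1/12 s, in which the tool goes at most 41.7 mm and 7.16 degrees, less where a joint would pass 70% of its speed; a pose out of reach is approached as far as the arm can. A call with a gripper value outside its range is refused whole. "grip" is the finger opening in mm, from 0 to 95.1, set as the call begins (left out, the last holds). The fingers move at their own pace and stop on an object; the grip force is fixed at half the most. Time passes only in rows, so rows that repeat a pose let the fingers close. It gives the time, the measured TCP pose, the force, the opening and the grip force at its end, in the units of the state.
- env.state(): the state, without advancing time (a new reading comes with each control period).
- optics.read_camera(name): name is "side" or "top"; returns a dict with "pixels" (480x640x3 uint8, blue, green, red), "mtx" (3x3 intrinsics, pixels), "dist" ([k1, k2, p1, p2, k3] as OpenCV has them; the pictures are not rectified), "view" (4x4, takes a point from world to camera coordinates). Camera axes: x right, y down, z forward; pixel columns grow to the right and rows downward; lengths in mm; the calibration is good to about 2 mm. A picture is of the moment at which its call begins. There is no depth.
- env.job_done(): hands the job in; it is judged then, once.
The state is a dict: "t": time; "joints": joint angles; "qvel": joint speeds; "tau": joint torques, N m; "eef_pos": TCP position; "tcp_rot": TCP orientation; "ft_force": force on the tool from outside, world axes, zero at the start; "moment": the same for the moment, N m; "opening": opening from 0.0 (shut) to 1.0 (fully open); "grip_force": force on a finger pad.
Only numpy, scipy, OpenCV 4.12 (cv2) and the standard library are available. Lean on these libraries where they do the work, as an engineer would, in place of code of your own. Each camera call takes 0.05 s, during which the arm holds its last target. There are 200 camera calls.

TASK

Book the conduit fitting into stock: set it down, without dropping it, on its base in the middle of the scale's platform and let go, and only then press the console's round key, square key and long bar key, in that order, one at a time, each fully down and allowed to spring back up before the next. Never press the cross-shaped key, and leave the round junction box and the short tube where they stand.

Things in the scene. Friction and masses are not known exactly. Their poses are not given: they have to be found in the camera images.
- fitting: Conduit fitting, bare aluminium: a box 100 mm long (its x), 44 wide (y), 40 high, with a steel cover plate 4 mm thick on top (44 mm high in all) and a round hub, 36 mm across, sticking out 26 mm from its -x end, 2 mm above the base (126 mm long in all). Loose, 0.25 to 0.49 kg. Origin: centre of the underside of the 100 x 44 mm box; z up. Grip it across the 44 mm width.
- platform (a point): Centre of the top of the bench scale's square steel platform, 180 x 180 mm, 60 mm above the table; flat, fixed, with no rim; x and y along its edges, z up.
- console: Key console: black box 140 mm deep (its x), 280 wide (y), 45 high, fixed. Origin: centre of its underside. Four white keys, each on a thin grey plate, stand in a row along y, 64 mm apart, at x = -10 mm; which key is in which place changes. Behind them a display housing 35 mm deep, 220 wide, 80 high above the table, its front 70 mm to +x of the origin.
- key_round_top (a point): Centre of the top face of the round key, a disc 36 mm across; the top is 60 mm above the table with the key up, 15 mm above the console's flat top; z is up, x runs across the console from its front to its back.
- key_round (a joint): The round key's top moves straight down on a spring, 6 mm of travel; the reading is 0 m up and 0.006 m fully down (about 5 N, 1.5 N to start). All the way down or nearly so (over 4.5 mm) counts as pressed.
- key_square_top (a point): Centre of the top face of the square key, 36 x 36 mm; the top is 60 mm above the table with the key up, 15 mm above the console's flat top; z is up, x runs across the console from its front to its back.
- key_square (a joint): The square key's top moves straight down on a spring, 6 mm of travel; the reading is 0 m up and 0.006 m fully down (about 5 N, 1.5 N to start). All the way down or nearly so (over 4.5 mm) counts as pressed.
- key_bar_top (a point): Centre of the top face of the long bar key, 84 mm (along its x) by 20 mm; the top is 60 mm above the table with the key up, 15 mm above the console's flat top; z is up, x runs across the console from its front to its back.
- key_bar (a joint): The long bar key's top moves straight down on a spring, 6 mm of travel; the reading is 0 m up and 0.006 m fully down (about 5 N, 1.5 N to start). All the way down or nearly so (over 4.5 mm) counts as pressed.
- key_cross_top (a point): Centre of the top face of the cross-shaped (plus-shaped) key, 46 mm over the arms, each arm 14 mm wide; the top is 60 mm above the table with the key up, 15 mm above the console's flat top; z is up, x runs across the console from its front to its back.
- key_cross (a joint): The cross-shaped (plus-shaped) key's top moves straight down on a spring, 6 mm of travel; the reading is 0 m up and 0.006 m fully down (about 5 N, 1.5 N to start). All the way down or nearly so (over 4.5 mm) counts as pressed.
- round_box: Bystander: a round steel junction box with a flat lid, 92 mm across, 42 mm high, loose, 0.4 kg. Origin: centre of its underside.
- coupling: Bystander: a short open steel tube standing on end, 48 mm across, 60 mm high, loose, 0.15 kg. Origin: centre of its underside.
Things that resemble listed ones, but are neither listed nor needed, are in the scene too. What is shaped like the fitting but purple or yellow is not meant.

How it is judged:
By the outcome, as a careful person would: the job done as asked, in the order asked, and still so for the second after the job is handed in, with the robot touching nothing.
It also fails if it takes over 51 s, if anything falls off the work surface, if the arm or the gripper's body presses on something with over 40 N, if the wrist force passes 120 N, or if a joint passes its speed limit or range.

## Working session

There is one attempt and no reset: what is moved stays moved. The work goes in short steps, Python scripts to look and compute and a tool call to move; the robot and the scene stay as the last step left them, time stands still between calls to the robot, and variables do not carry over. Pictures are saved under pics/ and viewed, at most 10 in all, crops included, and the job is handed in when it is done.

Besides the shell and the picture viewer there is one more tool, called after "Request:" as name(argument=value, ...) on one line, values as JSON. step_arm: Moves the arm, as the interface text tells. Its arguments: {"type":"object","properties":{"moves":{"type":"array"},"grip":{"type":"number"}},"required":["moves"]}

```bash
mkdir -p pics; cat > h.py <<'E'
import numpy as np, cv2
from cell import env, optics
def cam(n): return optics.read_camera(n)
def ray(c,px,z):
    p=cv2.undistortPoints(np.array([[px]],float),np.array(c["mtx"]),np.array(c["dist"]))[0,0]
    V=np.array(c["view"]);R,t=V[:3,:3],V[:3,3]
    o=-R.T@t;d=R.T@np.array([p[0],p[1],1.]);return o+d*(z-o[2])/d[2]
def proj(c,P):
    V=np.array(c["view"]);return cv2.projectPoints(np.array(P,float).reshape(-1,1,3),cv2.Rodrigues(V[:3,:3])[0],V[:3,3],np.array(c["mtx"]),np.array(c["dist"]))[0][:,0]
E
python3 - <<'E'
from h import *
for n in("top","side"):
    c=cam(n);cv2.imwrite(f"pics/{n}1.png",c["pixels"]);V=np.array(c["view"]);print(n,-V[:3,:3].T@V[:3,3],V[2,:3])
s=env.state();print({k:np.round(s[k],3) for k in s},env.grip_depth)
E
```

```text
top [ 179.28707242   58.86905544 1692.5990593 ] [ 0.16801842  0.01220246 -0.98570833]
side [ -29.88011488 -639.57536011  908.47069615] [ 0.40275658  0.58605131 -0.70308677]
{'t': np.float64(0.1), 'joints': array([ 1.054,  0.491,  1.559, -0.   ,  1.092, -0.106]), 'qvel': array([ 0.   , -0.   , -0.   ,  0.   ,  0.001,  0.   ]), 'tau': array([ 3.0000e-03, -6.1363e+01, -2.5861e+01,  6.9000e-02,  4.7000e-02,
       -0.0000e+00]), 'eef_pos': array([249.449, 572.811, 214.116]), 'tcp_rot': array([-3.141, -0.   ,  2.731]), 'ft_force': array([-0.41 ,  0.379,  0.015]), 'moment': array([0.009, 0.039, 0.018]), 'grip_force': np.float64(0.0), 'opening': np.float64(0.997)} -18.8
```

View pics/top1.png

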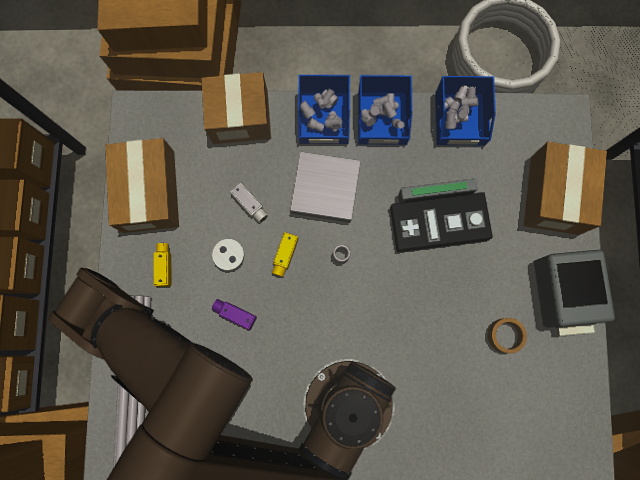

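View pics/side1.png

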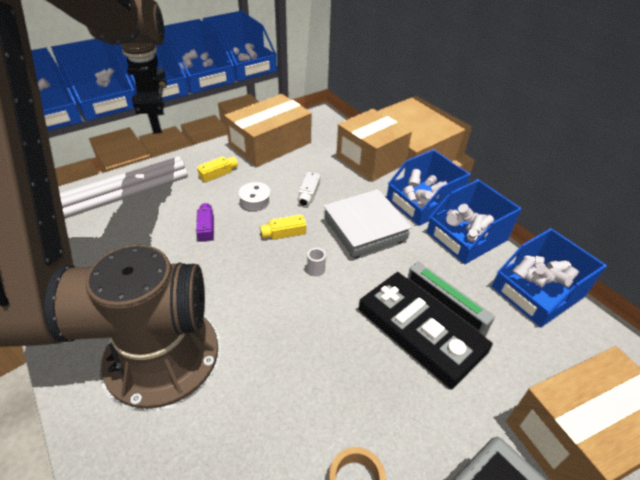

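The top view shows candidates: grey fitting (248,202), yellow (162,265) and (285,254), purple (234,314), plus grey scraps in the bins. Only the bare aluminium one at (248,202) fits, with its hub toward (263,217). The platform is at (325,187), and the keys are cross (410,228), bar (432,225), square (454,221) and round (476,219). I'll check a crop and measure.

```bash
cat > meas.py <<'E'
from h import *
c=cam("top");s=cam("side");im=c["pixels"]
def blobs(c,box,lo,zs,amin,satmax=60):
    x0,y0,x1,y1=box;r=c["pixels"][y0:y1,x0:x1];hsv=cv2.cvtColor(r,cv2.COLOR_BGR2HSV)
    m=((hsv[...,2]>lo)&(hsv[...,1]<satmax)).astype(np.uint8)
    for k in cv2.findContours(m,cv2.RETR_EXTERNAL,cv2.CHAIN_APPROX_NONE)[0]:
        if cv2.contourArea(k)<amin: continue
        k=k[:,0]+[x0,y0]
        w=np.array([ray(c,p,zs)[:2] for p in k],np.float32)
        a=cv2.minAreaRect(w);M=cv2.moments(w.reshape(-1,1,2));print(np.round(k.mean(0)),"rect",np.round(a[0],1),np.round(a[1],1),round(a[2],1),"cen",round(M['m10']/M['m00'],1),round(M['m01']/M['m00'],1))
if __name__=="__main__":
    print("fit");blobs(c,(222,172,278,232),150,44,60)
    print("plat");blobs(c,(280,140,370,230),150,60,500)
    print("keys top");blobs(c,(392,190,492,250),190,60,40)
    print("keys side");blobs(s,(360,275,490,380),200,60,40)
    a=cv2.resize(im[165:240,215:290],(400,400),interpolation=2)
    b=cv2.resize(s["pixels"][160:220,285:345],(400,400),interpolation=2);cv2.imwrite("pics/crop1.png",np.hstack([a,b]))
    print(im[205,215],im[200,245])
E
python3 meas.py
```

```text
fit
[249. 201.] rect [580.4 296.7] [123.1  40.8] 42.4 cen 584.0 299.9
plat
[325. 185.] rect [628.9  72.3] [177.5 177.5] 81.7 cen 628.8 72.3
keys top
[410. 227.] rect [ 506.  -174.7] [36.7 34. ] 50.6 cen 506.5 -174.0
[454. 221.] rect [ 524.6 -300.8] [33.2 31.5] 8.9 cen 524.5 -300.9
[476. 219.] rect [ 534.6 -364.4] [29.5 29.4] 0.6 cen 533.7 -364.0
[432. 224.] rect [ 515.  -237.2] [79.9 15.1] 8.5 cen 515.4 -237.0
keys side
[481. 370.] rect [ 532.1 -436.8] [87.9 32.7] 7.7 cen 529.4 -431.8
[457. 346.] rect [ 530.3 -365.1] [34.5 37.6] 0.4 cen 530.6 -365.5
[433. 328.] rect [ 521.2 -302.1] [38.  38.3] 10.5 cen 520.9 -302.5
[386. 358.] rect [ 416.1 -295.2] [157.1 146.8] 52.5 cen 382.6 -297.9
[411. 310.] rect [ 512.5 -239.1] [85.1 23.3] 8.2 cen 511.9 -239.1
[390. 293.] rect [ 504. -176.] [39.6 42. ] 50.6 cen 503.5 -176.0
[471. 286.] rect [ 664.9 -275.5] [105.4 122.7] 57.4 cen 681.7 -266.3
[371. 282.] rect [ 485.3 -116.3] [100.3  47.3] 8.5 cen 484.9 -123.8
[116 125 126] [159 162 169]
```

View pics/crop1.png

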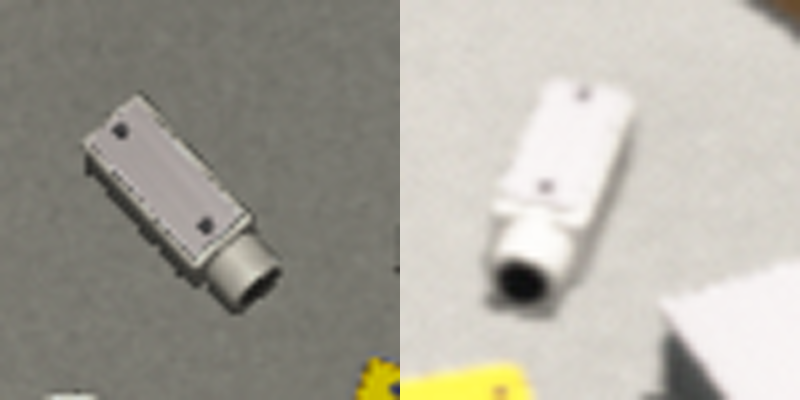

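```bash
python3 - <<'E'
from h import *
c=cam("top");s=cam("side")
f=lambda p:((np.array(p)+.5)*75/400-.5)+[215,165]
g=lambda p:((np.array(p)-[400,0]+.5)*60/400-.5)+[285,160]
for c_,h,C,S in((c,f,[(137,95),(85,143),(200,262),(252,215)],[(205,225),(120,131)]),(s,g,[(560,80),(635,100),(588,212),(498,200)],[(545,187),(583,95)])):
    W=np.array([ray(c_,h(p),44)[:2] for p in C]);Q=np.array([ray(c_,h(p),44)[:2] for p in S])
    d=Q[1]-Q[0];print(W.round(1).tolist(),W.mean(0),"screws",Q.mean(0),np.degrees(np.arctan2(d[1],d[0])))
p=env.state();t=np.array(p["eef_pos"]);y=p["tcp_rot"][2];print(p["t"],t,y)
E
cat > go.py <<'E'
# usage: go.py X Y Z [yawdeg] -> shift in tool axes
import sys
from h import *
from scipy.spatial.transform import Rotation as R
p=env.state();A=R.from_euler('xyz',p["tcp_rot"]);d=np.array(sys.argv[1:4],float)-p["eef_pos"]
y=p["tcp_rot"][2]
print("t",round(p["t"],2),np.round(p["eef_pos"],1),"joints",np.round(p["joints"],2),"shift",A.inv().apply(d).round(1), "roll",-np.round((np.radians(float(sys.argv[4]))-y+np.pi)%(2*np.pi)-np.pi,3) if len(sys.argv)>4 else "")
E
python3 go.py 577 296 150 42.4;
```

```text
[[638.3, 323.9], [610.6, 351.8], [543.9, 285.7], [570.6, 257.9]] [590.87682649 304.83049797] screws [591.2032251  308.12544306] 42.78046987686114
[[613.7, 347.0], [635.0, 315.0], [570.5, 257.0], [540.9, 285.9]] [590.02573098 301.22824804] screws [590.19151665 306.91419718] 42.874946699407985
0.3 [249.54367807 572.9677819  214.47876419] 2.7308100499814962
t 0.3 [249.5 573.  214.5] joints [ 1.05  0.49  1.56  0.    1.09 -0.11] shift [-410.8 -123.1   64.5] roll 1.991
```

Request:
step_arm(moves=[{"tx": -35,"ty": -9,"tz": 5,"roll": 0.11},{"tx": -70,"ty": -18,"tz": 10,"roll": 0.22},{"tx": -105,"ty": -27,"tz": 15,"roll": 0.33},{"tx": -140,"ty": -36,"tz": 20,"roll": 0.44},{"tx": -175,"ty": -45,"tz": 25,"roll": 0.55},{"tx": -210,"ty": -54,"tz": 30,"roll": 0.66},{"tx": -245,"ty": -63,"tz": 35,"roll": 0.77},{"tx": -280,"ty": -72,"tz": 40,"roll": 0.88},{"tx": -315,"ty": -82,"tz": 45,"roll": 0.99},{"tx": -350,"ty": -91,"tz": 50,"roll": 1.1},{"tx": -385,"ty": -100,"tz": 55,"roll": 1.21},{"tx": -420,"ty": -109,"tz": 60,"roll": 1.32}], grip=95)

```text
t: 1.3
eef_pos: [592.4, 304.0, 154.4]
tcp_rot: [-3.142, -0.0, 1.405]
ft_force: [0.2, 0.8, 0.3]
opening: 0.997
grip_force: 0.0
```

```bash
python3 go.py 590.5 305.5 120 42.9
```

```text
t 1.3 [592.4 304.  154.4] joints [0.37 0.61 1.51 0.   1.02 0.54] shift [ 1.2 -2.1 34.4] roll 0.657
```

Request:
step_arm(moves=[{"roll": 0.11},{"roll": 0.22,"tz": 8},{"roll": 0.33,"tz": 16},{"roll": 0.44,"tz": 24},{"roll": 0.55,"tz": 32},{"roll": 0.657,"tz": 40},{"roll": 0.657,"tz": 40},{"roll": 0.657,"tz": 40}])

```text
validation failed for argument at $.mo...
```

```bash
python3 go.py 590.5 305.5 8 42.9; python3 - <<'E'
from h import *
a=cam("top")["pixels"][165:240,215:290];b=cam("side")["pixels"][110:220,275:385]
cv2.imwrite("pics/c2.png",np.hstack([cv2.resize(i,(400,400),interpolation=2) for i in(a,b)]))
E
```

```text
t 1.3 [592.4 304.  154.4] joints [0.37 0.61 1.51 0.   1.02 0.54] shift [  1.1  -2.1 146.4] roll 0.657
```

View pics/c2.png

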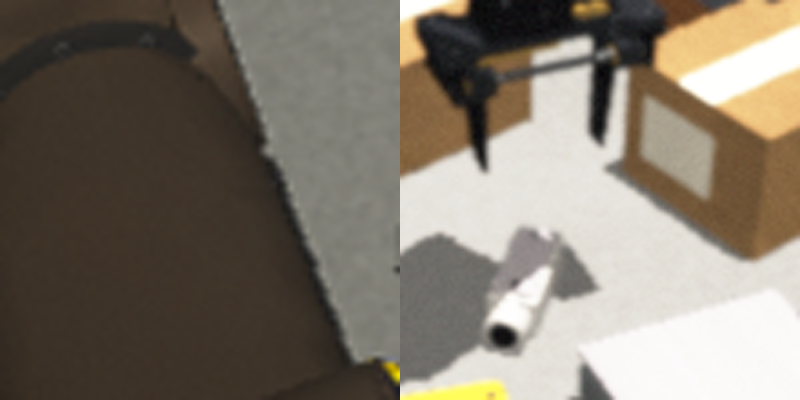

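The move was refused because each row needs all four keys. The side crop shows the gripper above the fitting, at about (515,290) in the crop; the arm hides the fitting in the top view.

Request:
step_arm(moves=[{"tx": 0,"ty": 0,"roll": 0.11,"tz": 0},{"tx": 0,"ty": 0,"roll": 0.22,"tz": 8},{"tx": 0,"ty": 0,"roll": 0.33,"tz": 16},{"tx": 0,"ty": 0,"roll": 0.44,"tz": 24},{"tx": 0,"ty": 0,"roll": 0.55,"tz": 32},{"tx": 0,"ty": 0,"roll": 0.657,"tz": 40},{"tx": 0,"ty": 0,"roll": 0.657,"tz": 40},{"tx": 0,"ty": 0,"roll": 0.657,"tz": 40}])

```text
t: 2.07
eef_pos: [590.7, 305.7, 114.5]
tcp_rot: [-3.141, 0.001, 0.758]
ft_force: [0.3, 0.6, 0.2]
opening: 1.002
grip_force: 0.0
```

```bash
python3 go.py 590.5 305.5 8 42.9; python3 - <<'E'
from h import *
b=cam("side")["pixels"][110:220,275:385]
cv2.imwrite("pics/c3.png",cv2.resize(b,(500,500),interpolation=2))
E
```

```text
t 2.07 [590.7 305.7 114.5] joints [0.38 0.65 1.55 0.   0.94 1.19] shift [-2.000e-01  1.000e-01  1.065e+02] roll 0.009
```

View pics/c3.png

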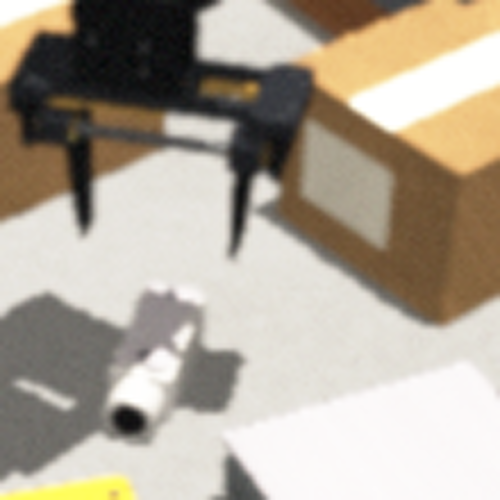

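The gripper is aligned and straddles the fitting, whose hub is at about (130,405) in the crop. Next: descend, then close.

Request:
step_arm(moves=[{"tx": 0,"ty": 0,"tz": 20,"roll": 0.009},{"tx": 0,"ty": 0,"tz": 45,"roll": 0.009},{"tx": 0,"ty": 0,"tz": 68,"roll": 0.009},{"tx": 0,"ty": 0,"tz": 86,"roll": 0.009},{"tx": 0,"ty": 0,"tz": 98,"roll": 0.009},{"tx": 0,"ty": 0,"tz": 104,"roll": 0.009},{"tx": 0,"ty": 0,"tz": 106,"roll": 0.009},{"tx": 0,"ty": 0,"tz": 106,"roll": 0.009}])

```text
t: 2.78
eef_pos: [591.4, 305.5, 9.1]
tcp_rot: [3.141, -0.001, 0.746]
ft_force: [0.4, -0.1, 0.2]
opening: 1.002
grip_force: 0.0
```

Request:
step_arm(moves=[{"tx": 0,"ty": 0,"tz": 0,"roll": 0},{"tx": 0,"ty": 0,"tz": 0,"roll": 0},{"tx": 0,"ty": 0,"tz": 0,"roll": 0},{"tx": 0,"ty": 0,"tz": 0,"roll": 0},{"tx": 0,"ty": 0,"tz": 0,"roll": 0},{"tx": 0,"ty": 0,"tz": 0,"roll": 0},{"tx": 0,"ty": 0,"tz": 0,"roll": 0},{"tx": 0,"ty": 0,"tz": 0,"roll": 0},{"tx": 0,"ty": 0,"tz": 0,"roll": 0},{"tx": 0,"ty": 0,"tz": 0,"roll": 0}], grip=30)

```text
t: 3.62
eef_pos: [591.0, 305.5, 8.7]
tcp_rot: [-3.141, -0.0, 0.745]
ft_force: [-1.2, 1.0, 1.4]
opening: 0.461
grip_force: 30.0
```

Request:
step_arm(moves=[{"tx": 0,"ty": 0,"tz": -6,"roll": 0},{"tx": 0,"ty": 0,"tz": -20,"roll": 0},{"tx": 0,"ty": 0,"tz": -40,"roll": 0},{"tx": 0,"ty": 0,"tz": -62,"roll": 0},{"tx": 0,"ty": 0,"tz": -84,"roll": 0},{"tx": 0,"ty": 0,"tz": -104,"roll": 0},{"tx": 0,"ty": 0,"tz": -116,"roll": 0},{"tx": 0,"ty": 0,"tz": -120,"roll": 0},{"tx": 0,"ty": 0,"tz": -120,"roll": 0}])

```text
t: 4.37
eef_pos: [591.3, 305.4, 129.7]
tcp_rot: [3.141, -0.001, 0.745]
ft_force: [0.3, -0.2, -5.1]
opening: 0.459
grip_force: 30.0
```

```bash
python3 go.py 628.8 72.3 120; python3 - <<'E'
from h import *
b=cam("side")["pixels"][90:250,265:425]
cv2.imwrite("pics/c4.png",cv2.resize(b,(560,560),interpolation=2))
E
```

```text
t 4.37 [591.3 305.4 129.7] joints [0.38 0.63 1.54 0.   0.97 1.2 ] shift [-130.4  196.8    9.6] roll
```

View pics/c4.png

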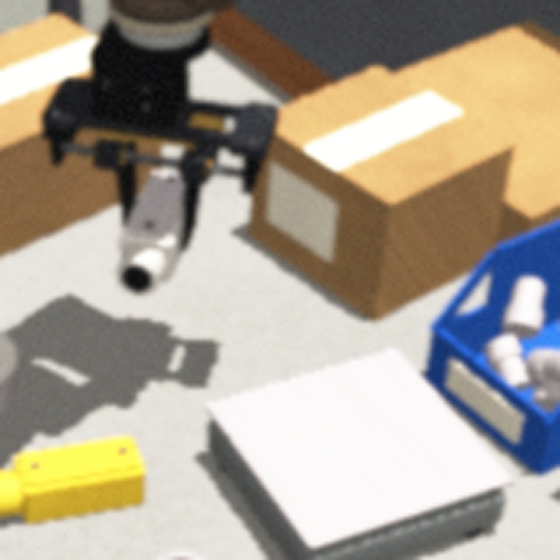

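The fitting is held level, with its hub at (138,275) in the crop; the wrist reads 5.1 N. The platform corners are at crop (208,410), (395,350) and (508,482).

Request:
step_arm(moves=[{"tx": -7,"ty": 10,"tz": 0,"roll": 0},{"tx": -18,"ty": 27,"tz": 0,"roll": 0},{"tx": -30,"ty": 46,"tz": 0,"roll": 0},{"tx": -43,"ty": 65,"tz": 0,"roll": 0},{"tx": -56,"ty": 85,"tz": 0,"roll": 0},{"tx": -70,"ty": 105,"tz": 0,"roll": 0},{"tx": -83,"ty": 125,"tz": 0,"roll": 0},{"tx": -96,"ty": 145,"tz": 0,"roll": 0},{"tx": -109,"ty": 164,"tz": 0,"roll": 0},{"tx": -120,"ty": 181,"tz": 0,"roll": 0},{"tx": -127,"ty": 192,"tz": 0,"roll": 0},{"tx": -130,"ty": 197,"tz": 0,"roll": 0}])

```text
t: 5.42
eef_pos: [628.9, 70.3, 127.6]
tcp_rot: [-3.141, 0.001, 0.743]
ft_force: [0.5, 0.4, -4.3]
opening: 0.463
grip_force: 30.0
```

```bash
python3 - <<'E'
from h import *
s=cam("side")
k=lambda p:((np.array(p)+.5)/3.5-.5)+[265,90]
print([ray(s,k(p),60)[:2].round(1) for p in((208,410),(395,350),(508,482))],(ray(s,k((208,410)),60)+ray(s,k((508,482)),60))/2)
b=s["pixels"][110:270,265:425]
cv2.imwrite("pics/c5.png",cv2.resize(b,(560,560),interpolation=2))
E
python3 go.py 628.8 72.3 69.5 42.7
```

```text
[array([548.3, 165.1]), array([725.9, 144.3]), array([696.5, -30.7])] [622.40982171  67.18094642  60.        ]
t 5.47 [629.1  70.4 127.8] joints [ 0.01  0.59  1.63 -0.    0.92  0.84] shift [ 1.1 -1.5 58.3] roll -0.002
```

View pics/c5.png

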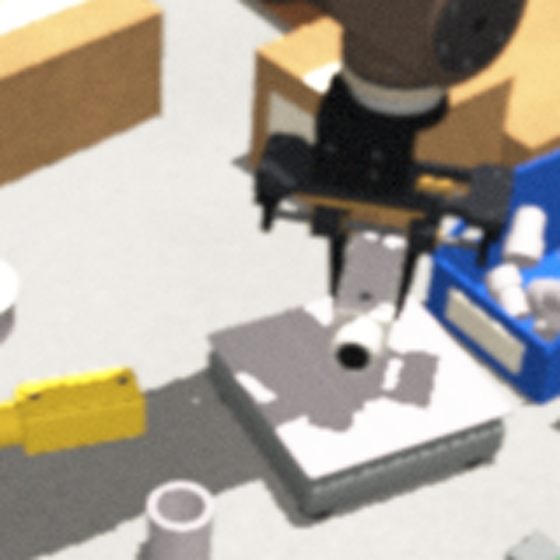

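The gripped fitting is over the platform, hub at crop (353,350). Averaging the two views puts the platform centre at about (626,70). Lowering gently.

Request:
step_arm(moves=[{"tx": -1,"ty": -1,"tz": 5,"roll": 0},{"tx": -2,"ty": -2,"tz": 15,"roll": 0},{"tx": -2,"ty": -2,"tz": 26,"roll": 0},{"tx": -2,"ty": -2,"tz": 36,"roll": 0},{"tx": -2,"ty": -2,"tz": 44,"roll": 0},{"tx": -2,"ty": -2,"tz": 50,"roll": 0},{"tx": -2,"ty": -2,"tz": 53,"roll": 0},{"tx": -2,"ty": -2,"tz": 54,"roll": 0},{"tx": -2,"ty": -2,"tz": 55,"roll": 0},{"tx": -2,"ty": -2,"tz": 56,"roll": 0},{"tx": -2,"ty": -2,"tz": 56,"roll": 0},{"tx": -2,"ty": -2,"tz": 56,"roll": 0}])

```text
t: 6.47
eef_pos: [626.4, 72.5, 72.9]
tcp_rot: [3.141, -0.0, 0.745]
ft_force: [0.6, 0.6, -4.5]
opening: 0.457
grip_force: 30.0
```

Request:
step_arm(moves=[{"tx": 0,"ty": 0,"tz": 0.5,"roll": 0},{"tx": 0,"ty": 0,"tz": 1,"roll": 0},{"tx": 0,"ty": 0,"tz": 1.5,"roll": 0},{"tx": 0,"ty": 0,"tz": 1.5,"roll": 0}])

```text
t: 6.8
eef_pos: [626.2, 72.5, 71.1]
tcp_rot: [-3.141, -0.0, 0.745]
ft_force: [0.2, 0.7, -3.8]
opening: 0.463
grip_force: 30.0
```

Request:
step_arm(moves=[{"tx": 0,"ty": 0,"tz": 0.5,"roll": 0},{"tx": 0,"ty": 0,"tz": 1,"roll": 0},{"tx": 0,"ty": 0,"tz": 1.5,"roll": 0},{"tx": 0,"ty": 0,"tz": 1.5,"roll": 0},{"tx": 0,"ty": 0,"tz": 1.5,"roll": 0}])

```text
t: 7.22
eef_pos: [626.2, 72.5, 69.6]
tcp_rot: [-3.141, -0.0, 0.745]
ft_force: [0.6, 0.4, -4.1]
opening: 0.461
grip_force: 30.0
```

Request:
step_arm(moves=[{"tx": 0,"ty": 0,"tz": 0.5,"roll": 0},{"tx": 0,"ty": 0,"tz": 1,"roll": 0},{"tx": 0,"ty": 0,"tz": 1,"roll": 0},{"tx": 0,"ty": 0,"tz": 1,"roll": 0}])

```text
t: 7.55
eef_pos: [626.3, 72.5, 68.7]
tcp_rot: [3.142, -0.0, 0.745]
ft_force: [0.2, -0.7, -4.2]
opening: 0.459
grip_force: 30.0
```

Request:
step_arm(moves=[{"tx": 0,"ty": 0,"tz": 0.4,"roll": 0},{"tx": 0,"ty": 0,"tz": 0.8,"roll": 0},{"tx": 0,"ty": 0,"tz": 0.8,"roll": 0},{"tx": 0,"ty": 0,"tz": 0.8,"roll": 0}])

```text
t: 7.88
eef_pos: [626.3, 72.6, 68.7]
tcp_rot: [3.141, -0.001, 0.745]
ft_force: [-3.6, -0.4, 4.9]
opening: 0.463
grip_force: 30.0
```

Contact: the vertical force flipped to +4.9 N. Releasing and rising.

Request:
step_arm(moves=[{"tx": 0,"ty": 0,"tz": 0,"roll": 0},{"tx": 0,"ty": 0,"tz": 0,"roll": 0},{"tx": 0,"ty": 0,"tz": 0,"roll": 0},{"tx": 0,"ty": 0,"tz": 0,"roll": 0},{"tx": 0,"ty": 0,"tz": 0,"roll": 0},{"tx": 0,"ty": 0,"tz": 0,"roll": 0},{"tx": 0,"ty": 0,"tz": 0,"roll": 0},{"tx": 0,"ty": 0,"tz": 0,"roll": 0}], grip=95)

```text
t: 8.55
eef_pos: [626.2, 72.5, 67.8]
tcp_rot: [-3.142, -0.0, 0.745]
ft_force: [-0.2, -0.4, 0.6]
opening: 0.958
grip_force: 0.0
```

Request:
step_arm(moves=[{"tx": 0,"ty": 0,"tz": -4,"roll": 0},{"tx": 0,"ty": 0,"tz": -15,"roll": 0},{"tx": 0,"ty": 0,"tz": -35,"roll": 0},{"tx": 0,"ty": 0,"tz": -58,"roll": 0},{"tx": 0,"ty": 0,"tz": -80,"roll": 0},{"tx": 0,"ty": 0,"tz": -95,"roll": 0},{"tx": 0,"ty": 0,"tz": -100,"roll": 0},{"tx": 0,"ty": 0,"tz": -100,"roll": 0}])

```text
t: 9.22
eef_pos: [626.7, 72.6, 169.7]
tcp_rot: [3.14, -0.002, 0.745]
ft_force: [0.2, -0.4, -0.3]
opening: 1.0
grip_force: 0.0
```

```bash
python3 go.py 532 -365 120
```

```text
t 9.22 [626.7  72.6 169.7] joints [0.01 0.54 1.6  0.   1.   0.84] shift [-366.4  257.4   49.4] roll
```

Request:
step_arm(moves=[{"tx": -20,"ty": 14,"tz": 0,"roll": 0},{"tx": -50,"ty": 35,"tz": 0,"roll": 0},{"tx": -80,"ty": 56,"tz": 0,"roll": 0},{"tx": -112,"ty": 79,"tz": 0,"roll": 0},{"tx": -144,"ty": 101,"tz": 0,"roll": 0},{"tx": -176,"ty": 124,"tz": 0,"roll": 0},{"tx": -208,"ty": 146,"tz": 0,"roll": 0},{"tx": -240,"ty": 169,"tz": 0,"roll": 0},{"tx": -272,"ty": 191,"tz": 0,"roll": 0},{"tx": -304,"ty": 213,"tz": 0,"roll": 0},{"tx": -336,"ty": 236,"tz": 0,"roll": 0},{"tx": -366,"ty": 257,"tz": 0,"roll": 0}], grip=0)

```text
t: 10.22
eef_pos: [530.2, -366.4, 166.7]
tcp_rot: [-3.14, 0.0, 0.744]
ft_force: [0.6, 0.1, 0.3]
opening: 0.213
grip_force: 0.0
```

Request:
step_arm(moves=[{"tx": 0,"ty": 0,"tz": 15,"roll": 0},{"tx": 0,"ty": 0,"tz": 35,"roll": 0},{"tx": 0,"ty": 0,"tz": 55,"roll": 0},{"tx": 0,"ty": 0,"tz": 70,"roll": 0},{"tx": 0,"ty": 0,"tz": 80,"roll": 0},{"tx": 0,"ty": 0,"tz": 80,"roll": 0},{"tx": 0,"ty": 0,"tz": 80,"roll": 0}])

```text
t: 10.8
eef_pos: [531.2, -364.3, 87.3]
tcp_rot: [-3.14, 0.0, 0.745]
ft_force: [-0.0, -0.7, 0.9]
opening: 0.005
grip_force: 0.0
```

```bash
python3 go.py 532 -365 54; python3 - <<'E'
from h import *
from meas import blobs
c=cam("top")
print("plat+fit");blobs(c,(280,140,370,230),150,60,60)
a=cv2.resize(c["pixels"][140:240,280:380],(400,400),interpolation=2)
s=cam("side")["pixels"]
b=cv2.resize(s[270:390,360:500],(400,343),interpolation=2);b=np.vstack([b,np.zeros((57,400,3),np.uint8)])
cv2.imwrite("pics/c6.png",np.hstack([a,b]))
E
```

```text
t 10.8 [ 531.2 -364.3   87.3] joints [-0.7   0.66  1.63  0.    0.86  0.12] shift [ 0.1  1.1 33.3] roll 
plat+fit
[325. 185.] rect [629.   72.4] [178.5 178.2] 81.7 cen 628.9 72.1
```

View pics/c6.png

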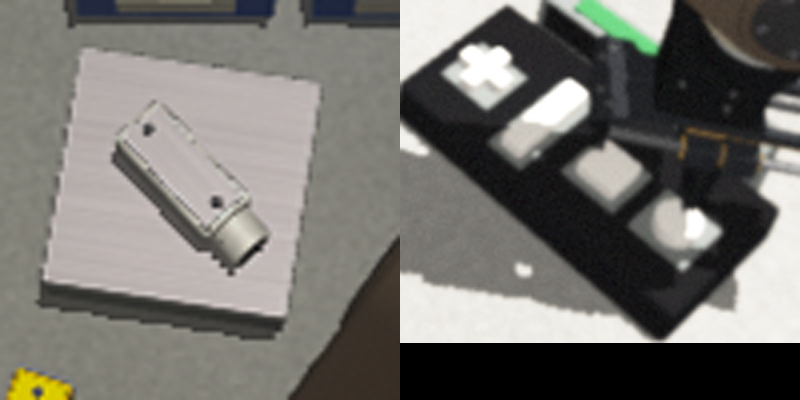

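The fitting sits flat on the platform, screws at crop (148,129) and (216,202). The gripper is above the round key at crop (680,222). Checking the centring before I press.

```bash
python3 - <<'E'
from h import *
c=cam("top")
k=lambda p:((np.array(p)+.5)/4-.5)+[280,140]
print("fit",np.mean([ray(c,k(p),104) for p in((148,129),(216,202))],0),np.mean([ray(c,k(p),104) for p in((155,100),(115,138),(208,232),(248,195))],0))
print("plat",np.mean([ray(c,k(p),60) for p in((80,48),(320,85),(285,318),(42,283))],0))
E
```

```text
fit [628.06286134  72.58425343 104.        ] [627.58517343  72.97113839 104.        ]
plat [627.68162043  72.97010295  60.        ]
```

Centred within 1–2 mm. Pressing the round key.

Request:
step_arm(moves=[{"tx": 0,"ty": 1,"tz": 10,"roll": 0},{"tx": 0,"ty": 1,"tz": 20,"roll": 0},{"tx": 0,"ty": 1,"tz": 26,"roll": 0},{"tx": 0,"ty": 1,"tz": 29,"roll": 0},{"tx": 0,"ty": 1,"tz": 31,"roll": 0},{"tx": 0,"ty": 1,"tz": 32,"roll": 0},{"tx": 0,"ty": 1,"tz": 33,"roll": 0},{"tx": 0,"ty": 1,"tz": 33,"roll": 0},{"tx": 0,"ty": 1,"tz": 33,"roll": 0}])

```text
t: 11.8
eef_pos: [532.0, -365.2, 55.1]
tcp_rot: [3.142, -0.0, 0.745]
ft_force: [-2.3, 1.3, 4.7]
opening: 0.004
grip_force: 2.2
```

Request:
step_arm(moves=[{"tx": 0,"ty": 0,"tz": 0.5,"roll": 0},{"tx": 0,"ty": 0,"tz": 1,"roll": 0},{"tx": 0,"ty": 0,"tz": 1.5,"roll": 0},{"tx": 0,"ty": 0,"tz": 1.5,"roll": 0},{"tx": 0,"ty": 0,"tz": 1.5,"roll": 0}])

```text
t: 12.22
eef_pos: [532.1, -365.3, 54.2]
tcp_rot: [3.141, -0.0, 0.745]
ft_force: [-5.0, 3.3, 11.5]
opening: 0.008
grip_force: 5.8
```

The round key bottomed out at 11.5 N. Lifting and going to the square key.

Request:
step_arm(moves=[{"tx": 0,"ty": 0,"tz": -3,"roll": 0},{"tx": 0,"ty": 0,"tz": -10,"roll": 0},{"tx": 0,"ty": 0,"tz": -22,"roll": 0},{"tx": 0,"ty": 0,"tz": -30,"roll": 0},{"tx": 6,"ty": -9,"tz": -30,"roll": 0},{"tx": 16,"ty": -24,"tz": -30,"roll": 0},{"tx": 27,"ty": -40,"tz": -30,"roll": 0},{"tx": 34,"ty": -50,"tz": -30,"roll": 0},{"tx": 36,"ty": -53,"tz": -30,"roll": 0},{"tx": 36,"ty": -53,"tz": -30,"roll": 0},{"tx": 36,"ty": -53,"tz": -30,"roll": 0}])

```text
t: 13.13
eef_pos: [522.9, -302.2, 83.5]
tcp_rot: [3.141, -0.0, 0.745]
ft_force: [-1.1, 0.1, -0.1]
opening: 0.006
grip_force: 0.0
```

Request:
step_arm(moves=[{"tx": 0,"ty": 0,"tz": 10,"roll": 0},{"tx": 0,"ty": 0,"tz": 18,"roll": 0},{"tx": 0,"ty": 0,"tz": 22,"roll": 0},{"tx": 0,"ty": 0,"tz": 25,"roll": 0},{"tx": 0,"ty": 0,"tz": 27,"roll": 0},{"tx": 0,"ty": 0,"tz": 28.5,"roll": 0},{"tx": 0,"ty": 0,"tz": 29.5,"roll": 0},{"tx": 0,"ty": 0,"tz": 29.5,"roll": 0},{"tx": 0,"ty": 0,"tz": 29.5,"roll": 0}])

```text
t: 13.88
eef_pos: [522.4, -302.1, 54.3]
tcp_rot: [3.141, 0.0, 0.745]
ft_force: [-5.2, -0.2, 6.2]
opening: 0.002
grip_force: 3.2
```

Request:
step_arm(moves=[{"tx": 0,"ty": 0,"tz": 0.5,"roll": 0},{"tx": 0,"ty": 0,"tz": 1,"roll": 0},{"tx": 0,"ty": 0,"tz": 1,"roll": 0},{"tx": 0,"ty": 0,"tz": 1,"roll": 0}])

```text
t: 14.22
eef_pos: [522.4, -302.1, 54.1]
tcp_rot: [3.141, 0.0, 0.745]
ft_force: [-7.2, 0.3, 15.6]
opening: 0.005
grip_force: 7.7
```

```bash
python3 go.py 513.5 -238 54
```

```text
t 14.22 [ 522.4 -302.1   54.1] joints [-0.63  0.66  1.76 -0.    0.73  0.19] shift [ 36.9 -53.1   0.1] roll
```

The square key bottomed out at 15.6 N. Next is the bar key.

Request:
step_arm(moves=[{"tx": 0,"ty": 0,"tz": -3,"roll": 0},{"tx": 0,"ty": 0,"tz": -10,"roll": 0},{"tx": 0,"ty": 0,"tz": -22,"roll": 0},{"tx": 0,"ty": 0,"tz": -30,"roll": 0},{"tx": 6,"ty": -9,"tz": -30,"roll": 0},{"tx": 16,"ty": -24,"tz": -30,"roll": 0},{"tx": 27,"ty": -40,"tz": -30,"roll": 0},{"tx": 35,"ty": -50,"tz": -30,"roll": 0},{"tx": 37,"ty": -53,"tz": -30,"roll": 0},{"tx": 37,"ty": -53,"tz": -30,"roll": 0},{"tx": 37,"ty": -53,"tz": -30,"roll": 0}])

```text
t: 15.13
eef_pos: [514.2, -238.0, 82.9]
tcp_rot: [3.141, -0.0, 0.745]
ft_force: [0.1, -0.7, -0.1]
opening: 0.004
grip_force: 0.0
```

Request:
step_arm(moves=[{"tx": 0,"ty": 0,"tz": 10,"roll": 0},{"tx": 0,"ty": 0,"tz": 18,"roll": 0},{"tx": 0,"ty": 0,"tz": 22,"roll": 0},{"tx": 0,"ty": 0,"tz": 25,"roll": 0},{"tx": 0,"ty": 0,"tz": 27,"roll": 0},{"tx": 0,"ty": 0,"tz": 28.5,"roll": 0},{"tx": 0,"ty": 0,"tz": 29.5,"roll": 0},{"tx": 0,"ty": 0,"tz": 29.5,"roll": 0},{"tx": 0,"ty": 0,"tz": 29.5,"roll": 0}])

```text
t: 15.88
eef_pos: [513.6, -238.1, 54.2]
tcp_rot: [3.141, 0.0, 0.745]
ft_force: [-6.3, 0.0, 12.5]
opening: 0.004
grip_force: 6.2
```

The bar key bottomed out at 12.5 N. Lifting clear.

Request:
step_arm(moves=[{"tx": 0,"ty": 0,"tz": -3,"roll": 0},{"tx": 0,"ty": 0,"tz": -12,"roll": 0},{"tx": 0,"ty": 0,"tz": -30,"roll": 0},{"tx": 0,"ty": 0,"tz": -55,"roll": 0},{"tx": 0,"ty": 0,"tz": -80,"roll": 0},{"tx": 0,"ty": 0,"tz": -100,"roll": 0},{"tx": 0,"ty": 0,"tz": -110,"roll": 0},{"tx": 0,"ty": 0,"tz": -110,"roll": 0},{"tx": 0,"ty": 0,"tz": -110,"roll": 0}])

```text
t: 16.63
eef_pos: [513.8, -237.7, 163.1]
tcp_rot: [3.141, -0.0, 0.745]
ft_force: [0.3, 0.3, -0.6]
opening: 0.004
grip_force: 0.0
```

```bash
python3 - <<'E'
from h import *
cv2.imwrite("pics/c7.png",cam("side")["pixels"])
E
```

```text
(no output)
```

View pics/c7.png

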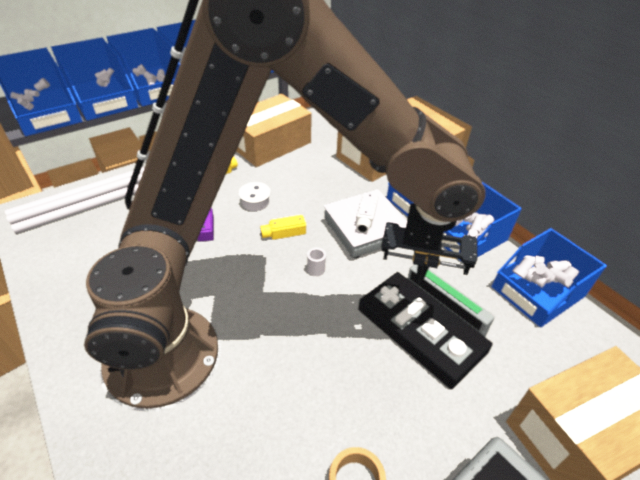

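The fitting is on the platform at (366,212). The round box (255,196) and tube (316,262) are where they stood, the keys are up, and the arm touches nothing.

```bash
python3 -c "
from cell import env
print(env.job_done())"
```

```text
the job is handed in; nothing more can be done
None
```

The job is handed in at about 17 s: the fitting was set down on its base within about 2 mm of the platform centre and released, then the round, square and bar keys were pressed fully in that order, with the cross key and bystanders untouched.

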